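# Make up two shoe-care kits on the wardrobe ledge

### The job

Make up two shoe-care kits. In the steel tray: the large brush, bristles down, in the wide trough, and the small polish tin, flat and upright, in the narrow one. In the upturned clear lid: the large polish tin flat on the floor with the orange lace tip tin lying flat and centred on top of it, and the small brush beside them, bristles down on the floor; leave the shoehorn, cedar block and cream jar where they are.

Things in the scene. Friction and masses are not known exactly. Their poses are not given: they have to be found in the camera images.
- tray: Fixed stainless steel tray, 145 (its x) by 220 (its y) by 13 mm high, origin at the centre of its underside, z up. Walls and floor 3 mm thick. A 3 mm divider as high as the rim runs along y, making a narrow trough (60 mm wide, centre line x = -39.5 mm; the one nearer the robot) and a wide trough (76 mm wide, centre line x = +31.5 mm), both 214 mm long.
- lid: Translucent clear plastic shoebox lid lying upside down as a shallow undivided tray, fixed: 145 (its x) by 220 (its y) by 18 mm high, origin at the centre of its underside, z up. Walls and floor 4 mm thick, so 137 by 212 mm inside; a white clip on the middle of each short end.
- brush_large: Large shoe brush, loose, standing bristles down: 120 mm long (its y), 44 mm wide (its x), 48 mm high; dark brown wooden back over a stiff (rigid) black bristle block 22 mm high; origin at the centre of its underside, z up. About 120 g.
- brush_small: Small shoe brush, loose, standing bristles down: 84 mm long (its y), 28 mm wide (its x), 36 mm high; dark brown wooden back over a stiff (rigid) black bristle block 16 mm high; origin at the centre of its underside, z up. About 50 g.
- polish_large: Large round flat metal shoe polish tin, loose, closed: diameter 60 mm, 26 mm high, origin at the centre of its underside, z up. About 100 g.
- polish_small: Small round metal shoe polish tin, loose, closed: diameter 38 mm, 28 mm high, origin at the centre of its underside, z up. About 50 g.
- lace_tin: Orange plastic lace tip tin, loose, closed and empty, a small rounded box: 56 mm long (its y), 36 mm wide (its x), 22 mm high, origin at the centre of its underside, z up. About 30 g.
- shoehorn: Bystander: flat steel shoehorn, loose, lying on the ledge, about 168 mm long (its y), up to 36 mm wide, 4 mm thick, origin on its underside near the middle. To be left alone.
- cedar_block: Bystander: plain light brown cedar freshener block, loose, 60 (its x) by 34 (its y) by 16 mm high, origin at the centre of its underside, z up, in the gap between the tray and the lid. To be left alone.
- cream_jar: Bystander: amber glass cream jar with a black cap, loose, diameter 46 mm, 45 mm high, origin at the centre of its underside, z up. To be left alone.
Things that resemble listed ones, but are neither listed nor needed, are in the scene too. Of the things like the lace_tin, leave any that is green, turquoise or yellow; of the rest the larger one is meant.

How it is judged:
At the end, for the whole second after the job is handed in: Large brush within 17 mm of the wide trough's centre line, small tin within 12.5 mm of the narrow one's; large tin and small brush inside the lid; lace tin within 12 mm of the large tin's centre, on it; all level (0.12 rad), on the floor (8 mm), released, still; bystanders moved under 30 mm (x of brush_large in the frame of tray between 0.0145 and 0.0485 m and y of brush_large in the frame of tray between -0.05 and 0.05 m and x of polish_small in the frame of tray between -0.052 and -0.027 m and y of polish_small in the frame of tray between -0.09 and 0.09 m and x of polish_large in the frame of lid between -0.042 and 0.042 m and y of polish_large in the frame of lid between -0.08 and 0.08 m and x of brush_small in the frame of lid between -0.057 and 0.057 m and y of brush_small in the frame of lid between -0.094 and 0.094 m and z of brush_large in the frame of tray between 0 and 0.008 m and z of polish_small in the frame of tray between 0 and 0.008 m and z of polish_large in the frame of lid between 0 and 0.008 m and z of brush_small in the frame of lid between 0 and 0.008 m and horizontal distance between lace_tin and polish_large below 0.012 m and z of lace_tin in the frame of polish_large between 0.022 and 0.031 m and angle between each of brush_large, brush_small, polish_large, polish_small, lace_tin's own z axis and vertical below 0.12 rad and linear speed of each of brush_large, brush_small, polish_large, polish_small, lace_tin below 0.02 m/s and angular speed of each of brush_large, brush_small, polish_large, polish_small, lace_tin below 0.3 rad/s and distance of each of shoehorn, cedar_block, cream_jar from where it was at the start of the episode below 0.03 m); the robot touches nothing.
It fails at once if the shoehorn is pushed more than 30 mm from its place (distance of shoehorn from where it was at the start of the episode above 0.03 m).
It fails at once if the cedar block is pushed more than 30 mm from its place (distance of cedar_block from where it was at the start of the episode above 0.03 m).
It fails at once if the cream jar is pushed more than 30 mm from its place (distance of cream_jar from where it was at the start of the episode above 0.03 m).
It also fails if it takes over 112 s, if anything falls off the work surface, if the arm or the gripper's body presses on something with over 40 N, if the wrist force passes 120 N, or if a joint passes its speed limit or range.

### The arm

A 6-joint arm with a two-finger parallel gripper is mounted at the origin on the work surface. World frame = base frame: x ahead of the robot, y to its left, z up, the work surface at z = 0. Lengths are in m, angles in rad, forces in N, time in s.
With the tool pointing down it reaches from about 0.3 to 0.875 m from the base axis. Payload 6.4 kg.
Tool frame: the origin (TCP) lies on the centre line of the jaws, within the pads' length; the fingertips stand 25 mm ahead of it and the grasp point (between the pads) lies 6 mm ahead of it (ctrl.tip_reach is the distance from the TCP to the fingertips, in m); z points along the fingers, y is the line along which they close (so a half turn about z gives the same grasp; the last joint's range is limited). The gripper opens to 85 mm and grips with 20 to 120 N. Pads are 22 mm wide; open, the fingers measure 114 mm over their backs; the gripper's body (76 mm by 85 mm) begins 54 mm behind the grasp point. The pads swing forward as they close: fully open they stand 13 mm farther back than shut.
Start: joints at [-1.416, 0.181, 1.607, -0, 1.354, -0.206], TCP at [0.203, -0.538, 0.22] pointing down, gripper open.
Joint ranges: [-2.99, 2.99], [-0.89, 2.07], [0.3, 2.58], [-1.14, 4.28], [0, 2.63], [-3.12, 3.12]. Speed limits (rad/s): [2.57, 2.57, 3.01, 3.14, 3.14, 3.14].

### API

Orientations are given as a unit quaternion [w, x, y, z].
In Python, from bench import ctrl gives the robot as it stands.
- The arm moves only by the tool servo_tool, never from a script. Its argument "motion" is a list that holds one entry, the list of rows, each a list of 5 numbers: the shift along the tool's x, y, z in cm, then the turn about the tool's z in degrees, then the closure, from -1 (fully open) to 1 (shut). In form: [[[dx, dy, dz, twist, claw], ...]]. A call has 1 to 5 rows; each row is the pose to reach, as a shift and turn from the pose commanded when the call began, along the tool's axes at that moment; what a row does not reach only later rows make up. A row lasts 1/10 s, in which the tool goes at most 50 mm and 8.59 degrees, less where a joint would pass 70% of its speed; a pose out of reach is approached as far as the arm can. A call with a gripper value outside its range is refused whole. The fingers move at their own pace and stop on an object; the grip force is fixed at half the most. Time passes only in rows, so rows that repeat a pose let the fingers close. It gives the time, the measured TCP pose, the force, the opening and the grip force at its end, in the units of the state.
- ctrl.get_obs(): the state, without advancing time (a new reading comes with each control period).
- ctrl.camera(name): name is "side" or "top" or "wrist"; returns a dict with "pixels" (420x560x3 uint8, red, green, blue), "depth" (420x560 float32, m along the optical axis (not along the pixel's ray), 0 where there is no reading), "fx", "fy", "cx", "cy" (pixels), "R" (3x3) and "t" (3): a world point X has camera coordinates R X + t; the wrist camera has in their place "hand_eye" (4x4, takes a point from camera to tool coordinates, whose origin is the TCP and whose axes are the flange's). Camera axes: x right, y down, z forward; pixel columns grow to the right and rows downward; lengths in m; the calibration is good to about 2 mm. The wrist camera is an equidistant fisheye: a pixel r from the principal point sees the ray r / f radians off the axis. A picture is of the moment at which its call begins: read the wrist's pose just before it.
- ctrl.hand_in(): hands the job in; it is judged then, once.
The state is a dict: "time_s": time; "q": joint angles; "dq": joint speeds; "joint_efforts": joint torques, N m; "eef_pos": TCP position; "eef_rot": TCP orientation; "wrist_force": force on the tool from outside, world axes, zero at the start; "torque": the same for the moment, N m; "opening": opening from 0.0 (shut) to 1.0 (fully open); "grasp_force": force on a finger pad.
Only numpy, scipy, OpenCV 4.12 (cv2) and the standard library are available. Lean on these libraries where they do the work, as an engineer would, in place of code of your own. Each camera call takes 0.05 s, during which the arm holds its last target. There are 200 camera calls.

## Working session

There is one attempt and no reset: what is moved stays moved. The work goes in short steps, Python scripts to look and compute and a tool call to move; the robot and the scene stay as the last step left them, time stands still between calls to the robot, and variables do not carry over. Pictures are saved under pics/ and viewed, at most 14 in all, crops included, and the job is handed in when it is done.

Besides the shell and the picture viewer there is one more tool, called after "Call:" by a JSON object that holds its "fn" and its "kwargs". servo_tool: Moves the arm, as the interface text tells. Its arguments: {"type":"object","properties":{"motion":{"type":"array"}},"required":["motion"]}

```bash
ls; mkdir -p pics
python3 - <<'E'
from bench import ctrl
import cv2,numpy as np,pickle
d={}
print(ctrl.get_obs(), ctrl.tip_reach)
for n in("side","top"):
    c=ctrl.camera(n);d[n]=c
    cv2.imwrite(f"pics/{n}0.png",c["pixels"][...,::-1])
    print(n,c["fx"],c["fy"],c["cx"],c["cy"],c["R"],c["t"],(c["depth"]>0).mean())
pickle.dump(d,open("c0.pkl","wb"))
E
```

```text
pics
{'time_s': 0.0, 'q': array([-1.41630241e+00,  1.81549539e-01,  1.60799881e+00,  2.63988089e-05,
        1.35377374e+00, -2.06330899e-01]), 'dq': array([ 4.56476600e-04,  4.72730068e-04, -6.77892468e-05, -5.03727189e-05,
       -5.00873051e-04, -9.07573106e-04]), 'joint_efforts': array([ 4.94397882e-04, -4.44866073e+01, -3.51340520e+01, -3.72137592e-04,
        8.95840436e-03, -4.20328774e-06]), 'eef_pos': array([ 0.2029217 , -0.53740746,  0.21918382]), 'eef_rot': array([-8.64096420e-04,  9.83769920e-01,  1.79432429e-01,  3.52927440e-05]), 'wrist_force': array([-0.59051391,  0.23684757, -0.23416737]), 'torque': array([-0.0104006 ,  0.03595176,  0.03097898]), 'grasp_force': 0.0, 'opening': 0.9979542463777356} 0.025
side 401.9560551489673 401.9560551489673 278.7771408354172 211.1457272989405 [[-0.93782318 -0.34684002 -0.01377244]
 [-0.24145889  0.68035899 -0.69196044]
 [ 0.24936978 -0.64561106 -0.72180404]] [0.45713339 0.14342747 0.9513243 ] 0.9959056122448979
top 480.0559814024989 480.0559814024989 282.34460344997564 213.20410603280558 [[ 0.0039994  -0.9999394   0.01025715]
 [-0.99247061 -0.00522479 -0.12237151]
 [ 0.12241768 -0.0096905  -0.99243136]] [-0.00542461  0.45449455  1.46705851] 0.9958545918367347
```

View pics/top0.png

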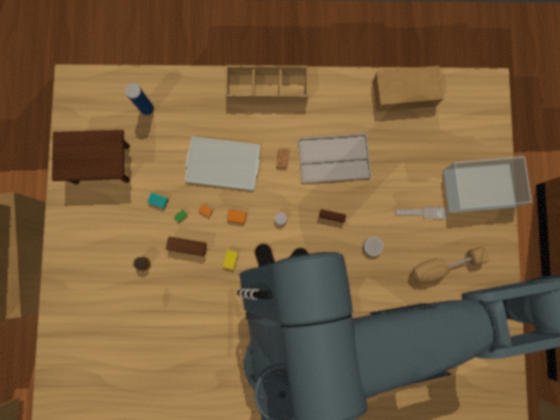

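View pics/side0.png

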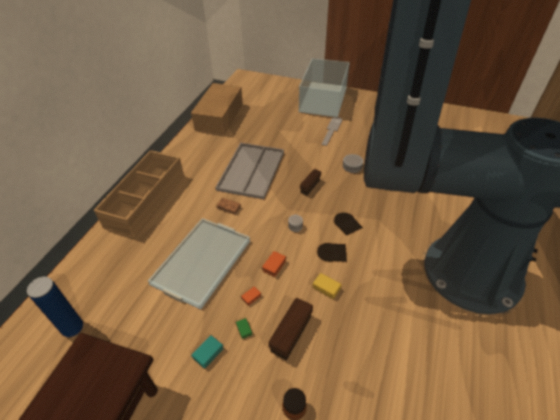

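Top view: the tray is at (335,159), the lid at (223,163) and the cedar block between them at (283,158). 
- **Lace tin candidates:** orange (236,216), smaller orange (205,211), green (180,216), turquoise (158,201) and yellow (231,260). I choose the larger orange one at (236,216).
- **Brushes:** large (186,246), small (332,216).
- **Tins:** small (281,218), large (373,247). The jar at (142,264) is the cream jar.
- **Dark flat shapes:** (264,255) and (299,255), probably soles or pads. I'll keep clear of them.

```bash
cat > h.py <<'E'
import numpy as np,cv2,pickle
def cloud(c):
    d=c["depth"];v,u=np.mgrid[:d.shape[0],:d.shape[1]]
    P=np.stack([(u-c["cx"])/c["fx"]*d,(v-c["cy"])/c["fy"]*d,d],-1)
    return (P-c["t"])@c["R"]
def ray(c,u,v,z):
    C=-c["R"].T@c["t"]; r=c["R"].T@np.array([(u-c["cx"])/c["fx"],(v-c["cy"])/c["fy"],1])
    return C+r*(z-C[2])/r[2]
def proj(c,X):
    p=c["R"]@X+c["t"];return np.array([c["fx"]*p[0]/p[2]+c["cx"],c["fy"]*p[1]/p[2]+c["cy"]])
E
python3 - <<'E'
from h import *
d=pickle.load(open("c0.pkl","rb"))
seeds=dict(lid=(223,163),tray=(335,159),cedar=(283,158),lace=(236,216),lace_s=(205,211),brL=(186,246),brS=(332,216),tinS=(281,218),tinL=(373,247),jar=(142,264),horn=(420,212),blk1=(264,255),blk2=(299,255),yel=(231,260))
T=cloud(d["top"]);S=cloud(d["side"]).reshape(-1,3)
for n,(u,v) in seeds.items():
    X=T[v,u]; r=.15 if n in("lid","tray","horn") else .085
    out=[]
    for pts in (T.reshape(-1,3),S):
        near=pts[np.linalg.norm(pts[:,:2]-X[:2],axis=1)<r]
        # 2 mm raster of raised points, component at seed
        lo=.002 if n in("horn","blk1","blk2") else .006
        k=near[(near[:,2]>lo)&(near[:,2]<.07)]
        g=np.zeros((160,160),np.uint8); ij=((k[:,:2]-X[:2])/.002+80).astype(int); g[ij[:,0],ij[:,1]]=1
        g=cv2.morphologyEx(g,cv2.MORPH_CLOSE,np.ones((5,5)))
        nl,lab=cv2.connectedComponents(g); 
        ii,jj=np.nonzero(lab); 
        if len(ii)==0: out.append("none");continue
        b=np.argmin((ii-80)**2+(jj-80)**2); L=lab[ii[b],jj[b]]
        k=k[lab[ij[:,0],ij[:,1]]==L]; top=np.percentile(k[:,2],80)
        kt=k if n in("lid","tray") else k[k[:,2]>top-.008]
        (cx,cy),(w,h),a=cv2.minAreaRect(kt[:,:2].astype(np.float32)*1000)
        out.append(f"c=({cx:.0f},{cy:.0f}) {w:.0f}x{h:.0f} a={a:.0f} top={1000*top:.0f} n={len(kt)}")
    print(n,out[0],"|",out[1])
print("table z",np.median(T[330,60:200,2]),np.median(T[120,400:440,2]))
E
```

```text
lid c=(614,185) 242x161 a=86 top=17 n=894 | c=(606,183) 0x0 a=0 top=7 n=1
tray c=(637,-168) 157x236 a=4 top=13 n=620 | c=(639,-164) 147x226 a=5 top=13 n=454
cedar c=(633,-2) 34x61 a=85 top=17 n=186 | c=(635,1) 38x60 a=86 top=16 n=219
lace c=(445,141) 56x36 a=78 top=24 n=187 | c=(447,145) 58x36 a=81 top=22 n=316
lace_s c=(462,240) 40x28 a=63 top=16 n=101 | c=(466,244) 40x27 a=65 top=15 n=195
brL c=(350,291) 120x43 a=81 top=49 n=537 | c=(352,296) 120x44 a=81 top=48 n=1186
brS c=(447,-158) 83x28 a=77 top=37 n=230 | c=(449,-155) 86x28 a=78 top=36 n=213
tinS c=(438,2) 35x34 a=0 top=29 n=110 | c=(440,7) 37x35 a=88 top=28 n=143
tinL c=(354,-286) 59x56 a=90 top=28 n=286 | c=(355,-283) 60x60 a=33 top=27 n=229
jar c=(298,429) 39x41 a=43 top=46 n=146 | c=(298,432) 39x41 a=19 top=45 n=462
horn c=(461,-435) 299x276 a=29 top=9 n=1842 | c=(519,-529) 140x57 a=29 top=53 n=251
blk1 c=(349,62) 114x95 a=10 top=8 n=401 | c=(328,52) 86x76 a=12 top=7 n=502
blk2 c=(353,-34) 61x109 a=10 top=7 n=173 | c=(316,-50) 62x85 a=53 top=7 n=407
yel c=(311,158) 36x57 a=75 top=23 n=213 | c=(313,162) 37x57 a=77 top=22 n=367
table z -0.0015482934835041272 -0.0008695238192597642
```

Run:
```python
from h import *
d=pickle.load(open("c0.pkl","rb"))
for n,s,z,name in(("lid",(223,163),.018,"top"),("tray",(335,159),.013,"top"),("lid",(202,262),.018,"side"),("tray",(252,170),.013,"side")):
    c=d[name];hsv=cv2.cvtColor(c["pixels"],cv2.COLOR_RGB2HSV)
    m=(hsv[...,1]<90).astype(np.uint8)
    m=cv2.morphologyEx(cv2.morphologyEx(m,cv2.MORPH_OPEN,np.ones((2,2))),cv2.MORPH_CLOSE,np.ones((9,9)))
    nl,lab=cv2.connectedComponents(m)
    k=(lab==lab[s[1],s[0]]).astype(np.uint8)
    ct=max(cv2.findContours(k,0,cv2.CHAIN_APPROX_NONE)[0],key=cv2.contourArea)[:,0]
    P=np.array([ray(c,u,v,z)[:2]*1000 for u,v in ct],np.float32)
    print(n,name,cv2.minAreaRect(P))
t=d["top"]["pixels"][130:290,130:400,::-1]
cv2.imwrite("pics/crop1.png",cv2.resize(t,None,fx=2.9,fy=2.9,interpolation=cv2.INTER_CUBIC))
```

```text
lid top ((612.3726806640625, 184.81552124023438), (232.8637237548828, 152.2559356689453), 83.11158752441406)
tray top ((632.436279296875, -170.55908203125), (149.2980194091797, 221.42877197265625), 4.589028835296631)
lid side ((610.145751953125, 195.54751586914062), (233.5565643310547, 153.88873291015625), 83.01356506347656)
tray side ((630.541259765625, -156.73370361328125), (144.8207244873047, 224.22552490234375), 4.682750225067139)
```

View pics/crop1.png

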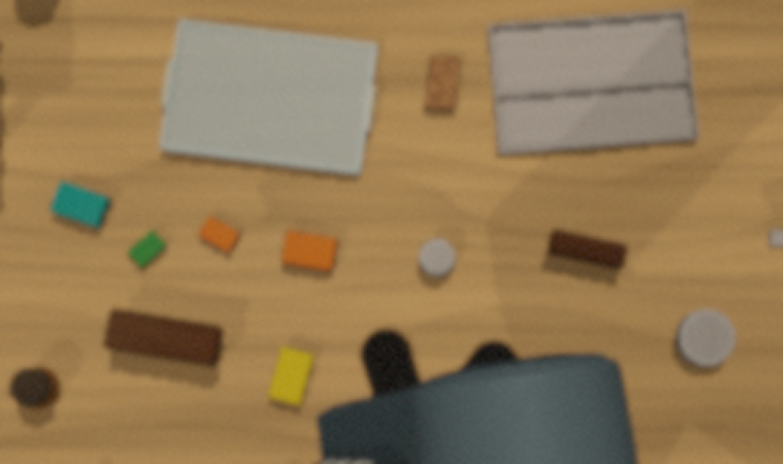

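The crop confirms that the orange tin at crop (309,250) is the larger of the two; the small orange one is at (219,235). Starting the first reach toward the large polish tin.

Call:
{"fn": "servo_tool", "kwargs": {"motion": [[[4,-3,0,-8.5,-1],[8,-6,0,-17,-1],[12,-9,0,-25.5,-1],[16,-12,0,-34,-1],[20,-15,0,-42,-1]]]}}

```text
time_s: 0.6
eef_pos: [0.3377, -0.3251, 0.2198]
eef_rot: [-0.0, 0.853, 0.522, 0.0]
wrist_force: [0.2, -0.6, 0.5]
opening: 0.999
grasp_force: 0.0
```

Call:
{"fn": "servo_tool", "kwargs": {"motion": [[[4.4,-0.35,3,-8.5,-1],[4.4,-0.35,6,-17,-1],[4.4,-0.35,9,-25.5,-1],[4.4,-0.35,10,-27.1,-1],[4.4,-0.35,10,-27.1,-1]]]}}

```text
time_s: 1.1
eef_pos: [0.3534, -0.2853, 0.1187]
eef_rot: [-0.002, 0.709, 0.705, 0.0]
wrist_force: [0.8, 0.0, -0.1]
opening: 1.002
grasp_force: 0.0
```

```bash
cat >> h.py <<'E'
from scipy.spatial.transform import Rotation as Ro
def wrist(z=None,uv=None,c=None,o=None):
    "world points of wrist pixels uv (n,2) on plane z"
    f=c["fx"];q=np.atleast_2d(np.array(uv,float))-[c["cx"],c["cy"]]
    r=np.linalg.norm(q,axis=1,keepdims=True);th=r/f
    dv=np.hstack([np.sin(th)*q/np.maximum(r,1e-9),np.cos(th)])
    H=np.array(c["hand_eye"]);w=o["eef_rot"];Rt=Ro.from_quat([w[1],w[2],w[3],w[0]]).as_matrix()
    C=Rt@H[:3,3]+o["eef_pos"];D=(Rt@H[:3,:3]@dv.T).T
    return C+D*((z-C[2])/D[:,2])[:,None]
def snap(name):
    from bench import ctrl
    o=ctrl.get_obs();c=ctrl.camera("wrist");cv2.imwrite(f"pics/{name}.png",c["pixels"][...,::-1]);pickle.dump((c,o),open(name+".pkl","wb"));return c,o
E
python3 - <<'E'
from h import *
c,o=snap("w1");print(o["eef_pos"],o["eef_rot"],c["hand_eye"],c["fx"],c["cx"],c["cy"])
E
```

```text
[ 0.35341994 -0.28532067  0.11874377] [-1.87544237e-03  7.09475911e-01  7.04727137e-01  2.77330317e-04] [[-4.28991246e-04 -9.49236510e-01 -3.14562974e-01  8.06632032e-02]
 [ 9.99999738e-01 -2.23840279e-04 -6.88300235e-04 -7.86217454e-04]
 [ 5.82947849e-04 -3.14563186e-01  9.49236357e-01 -1.52777467e-01]
 [ 0.00000000e+00  0.00000000e+00  0.00000000e+00  1.00000000e+00]] 325.19226210127806 281.56002559868864 206.50226078053603
```

View pics/w1.png

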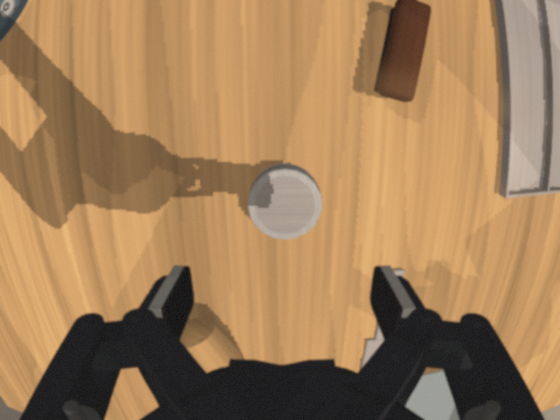

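The tin's top shows at (285,203), centred between the jaws. Computing its world position.

Run:
```python
from h import *
c,o=pickle.load(open("w1.pkl","rb"))
print(wrist(.027,[(285,203),(250,203),(320,203)],c,o).round(4), wrist(.013,[(510,194)],c,o), wrist(.036,[(404,52)],c,o))
```

```text
[[ 0.355  -0.2825  0.027 ]
 [ 0.3273 -0.2823  0.027 ]
 [ 0.3827 -0.2827  0.027 ]] [[ 0.57892665 -0.27834528  0.013     ]] [[ 0.4437344  -0.16272047  0.036     ]]
```

Call:
{"fn": "servo_tool", "kwargs": {"motion": [[[0.3,0.15,4,0,-1],[0.3,0.15,8,0,-1],[0.3,0.15,9.2,0,-1],[0.3,0.15,9.2,0,-1],[0.3,0.15,9.2,0,1]]]}}

```text
time_s: 1.65
eef_pos: [0.3567, -0.2848, 0.0298]
eef_rot: [0.001, 0.709, 0.705, -0.0]
wrist_force: [-0.4, -1.0, 0.9]
opening: 0.854
grasp_force: 0.0
```

Call:
{"fn": "servo_tool", "kwargs": {"motion": [[[0,0,0,0,1],[0,0,0,0,1],[0,0,0,0,1],[0,0,0,0,1],[0,0,0,0,1]]]}}

```text
time_s: 2.15
eef_pos: [0.3559, -0.2834, 0.0283]
eef_rot: [0.0, 0.709, 0.706, -0.0]
wrist_force: [-0.3, 0.6, -0.0]
opening: 0.001
grasp_force: 0.0
```

The fingers shut on nothing, so I'll look.

Run:
```python
from h import *
c,o=snap("w2")
```

```text
(no output)
```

View pics/w2.png

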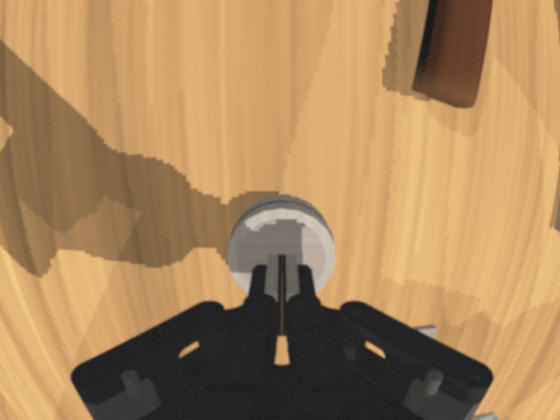

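Run:
```python
from h import *
for n,px in(("w1",[(285,203),(285,235),(300,120),(178,275),(385,275)]),("w2",[(250,235),(282,215),(270,265),(283,258),(283,275),(295,265),(283,320),(300,120)])):
    c,o=pickle.load(open(n+".pkl","rb"));H=np.array(c["hand_eye"]);f=c["fx"]
    w=o["eef_rot"];R=Ro.from_quat([w[1],w[2],w[3],w[0]]).as_matrix()
    print(n,o["eef_pos"])
    for u,v in px:
        dz=c["depth"][v,u];q=np.array([u-c["cx"],v-c["cy"]]);r=np.hypot(*q);th=r/f
        p=np.r_[q/r*np.tan(th)*dz,dz];T=H[:3,:3]@p+H[:3,3]
        print((u,v),"tool",T.round(4),"world",(R@T+o["eef_pos"]).round(4))
```

```text
w1 [ 0.35341994 -0.28532067  0.11874377]
(285, 203) tool [0.0023 0.0018 0.0926] world [ 0.355  -0.2828  0.0261]
(285, 235) tool [-0.0257  0.0019  0.0935] world [ 0.3549 -0.3107  0.0252]
(300, 120) tool [0.0659 0.0144 0.1209] world [ 0.368  -0.2191 -0.002 ]
(178, 275) tool [ 0.0807 -0.0008 -0.1528] world [ 0.3535 -0.2051  0.2718]
(385, 275) tool [ 0.0118  0.043  -0.0373] world [ 0.3966 -0.274   0.156 ]
w2 [ 0.35586912 -0.28340425  0.02833068]
(250, 235) tool [ 0.0133 -0.0174  0.0032] world [ 0.3385 -0.2701  0.0251]
(282, 215) tool [ 0.0243 -0.0007  0.0034] world [ 0.3553 -0.2591  0.0249]
(270, 265) tool [ 0.0113 -0.006  -0.0258] world [ 0.3499 -0.2721  0.0541]
(283, 258) tool [ 0.0112 -0.0002 -0.0188] world [ 0.3557 -0.2722  0.0472]
(283, 275) tool [ 0.0111 -0.0003 -0.0342] world [ 0.3556 -0.2723  0.0625]
(295, 265) tool [ 0.0107  0.0051 -0.0248] world [ 0.361  -0.2727  0.0531]
(283, 320) tool [-0.002  -0.0003 -0.0483] world [ 0.3555 -0.2853  0.0766]
(300, 120) tool [0.0709 0.0093 0.0291] world [ 0.3655 -0.2126 -0.0008]
```

The wrist depth puts the shut fingertips about 40 mm higher than the stated tip reach implies. I'll check with the side camera before trusting that.

Run:
```python
from h import *
from bench import ctrl
c,o=pickle.load(open("w2.pkl","rb"));H=np.array(c["hand_eye"]);f=c["fx"]
for v in range(246,262,2):
    out=[]
    for u in (270,278,288):
        dz=c["depth"][v,u];q=np.array([u-c["cx"],v-c["cy"]]);r=np.hypot(*q)
        out.append((H[:3,:3]@np.r_[q/r*np.tan(r/f)*dz,dz]+H[:3,3]).round(4))
    print(v,*out)
s=ctrl.camera("side");P=cloud(s)
o=ctrl.get_obs();print(o["eef_pos"],o["wrist_force"],ctrl.tip_reach)
# dark gripper points near TCP column
m=(np.linalg.norm(P[...,:2]-o["eef_pos"][:2],axis=-1)<.022)
print("side z hist",np.histogram(P[m][:,2],bins=np.arange(-.005,.12,.01)))
u,v=proj(s,o["eef_pos"]);print(u,v)
v,u=int(v),int(u);cv2.imwrite("pics/s1.png",cv2.resize(s["pixels"][v-60:v+40,u-65:u+65,::-1],None,fx=5,fy=5))
```

```text
246 [ 0.0073 -0.007   0.0026] [ 0.0072 -0.0028  0.0027] [0.0074 0.0025 0.0022]
248 [ 0.0062 -0.007   0.0024] [ 0.0062 -0.0028  0.0023] [0.0059 0.0025 0.0029]
250 [ 0.0048 -0.007   0.0027] [ 0.0047 -0.0028  0.003 ] [0.0048 0.0025 0.0027]
252 [ 0.0039 -0.007   0.0023] [ 0.0038 -0.0028  0.0025] [0.0034 0.0025 0.0032]
254 [ 0.0024 -0.0071  0.0028] [ 0.0024 -0.0028  0.0028] [0.003  0.0025 0.0015]
256 [ 0.0109 -0.0063 -0.0162] [ 0.0109 -0.0026 -0.0161] [ 0.0111  0.0021 -0.0166]
258 [ 0.0108 -0.0063 -0.018 ] [ 0.011  -0.0025 -0.0185] [ 0.0104  0.0021 -0.0172]
260 [ 0.0113 -0.0062 -0.021 ] [ 0.0107 -0.0025 -0.0198] [ 0.011   0.0021 -0.0203]
[ 0.355796   -0.28330546  0.02814402] [0.05442852 0.46262702 0.69041336] 0.025
side z hist (array([ 0,  0, 27, 65,  6, 24, 27, 25, 33, 47, 23, 19]), array([-0.005,  0.005,  0.015,  0.025,  0.035,  0.045,  0.055,  0.065,
        0.075,  0.085,  0.095,  0.105,  0.115]))
352.7530969137613 159.43842543280175
```

View pics/s1.png

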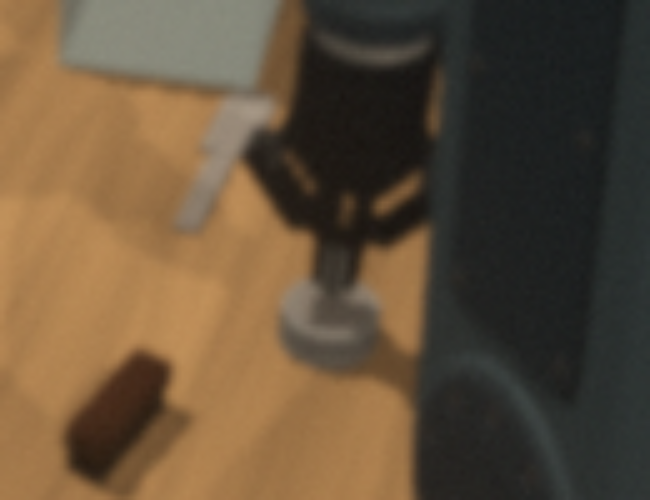

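Both views agree: the side view shows the shut tips standing above the tin. The true tips sit at tool z ≈ −15 mm, so I'll command all heights 40 mm lower than the nominal reach gives. Opening, then descending again.

Call:
{"fn": "servo_tool", "kwargs": {"motion": [[[0,0,0,0,-1],[0,0,0,0,-1],[0,0,0,0,-1],[0,0,0,0,-1],[0,0,0,0,-1]]]}}

```text
time_s: 2.75
eef_pos: [0.3558, -0.2834, 0.0281]
eef_rot: [-0.0, 0.709, 0.706, 0.0]
wrist_force: [-0.5, 0.2, -0.7]
opening: 0.844
grasp_force: 0.0
```

Call:
{"fn": "servo_tool", "kwargs": {"motion": [[[0,0,1.5,0,-1],[0,0,3,0,-1],[0,0,4,0,-1],[0,0,4,0,-1],[0,0,4,0,-1]]]}}

```text
time_s: 3.25
eef_pos: [0.3558, -0.2833, -0.0119]
eef_rot: [-0.0, 0.708, 0.706, 0.0]
wrist_force: [-0.0, -0.4, -1.0]
opening: 1.002
grasp_force: 0.0
```

Call:
{"fn": "servo_tool", "kwargs": {"motion": [[[0,0,0,0,1],[0,0,0,0,1],[0,0,0,0,1],[0,0,0,0,1],[0,0,0,0,1]]]}}

```text
time_s: 3.75
eef_pos: [0.3563, -0.2839, -0.0109]
eef_rot: [0.001, 0.708, 0.706, -0.0]
wrist_force: [-1.2, 1.5, 5.5]
opening: 0.68
grasp_force: 63.5
```

Call:
{"fn": "servo_tool", "kwargs": {"motion": [[[0,0,-5,0,1],[2,1,-10,0,1],[6.5,3.2,-12,0,1],[10.9,5.4,-12,0,1],[15.3,7.6,-12,0,1]]]}}

```text
time_s: 4.25
eef_pos: [0.4316, -0.1346, 0.1101]
eef_rot: [0.002, 0.709, 0.705, 0.001]
wrist_force: [0.4, -0.3, -1.6]
opening: 0.681
grasp_force: 64.7
```

Call:
{"fn": "servo_tool", "kwargs": {"motion": [[[4.4,2.2,0,0,1],[8.8,4.4,0,0,1],[13.2,6.6,0,0,1],[17.6,8.8,0,0,1],[22,11,0,0,1]]]}}

```text
time_s: 4.75
eef_pos: [0.5416, 0.0863, 0.1086]
eef_rot: [0.0, 0.708, 0.706, 0.0]
wrist_force: [0.8, -1.4, 0.5]
opening: 0.682
grasp_force: 64.7
```

Call:
{"fn": "servo_tool", "kwargs": {"motion": [[[4.4,2.2,0,0,1],[8.8,4.4,0,0,1],[13,7,0,0,1],[14.7,7.6,0,0,1],[14.7,7.6,0,0,1]]]}}

```text
time_s: 5.25
eef_pos: [0.6179, 0.2338, 0.1081]
eef_rot: [0.0, 0.707, 0.707, 0.0]
wrist_force: [-0.8, -0.4, -0.7]
opening: 0.684
grasp_force: 64.8
```

Run:
```python
from h import *
c,o=snap("w3");print(o["eef_pos"],o["eef_rot"],o["opening"],o["grasp_force"])
```

```text
[0.61787252 0.23383825 0.10805428] [1.23931406e-05 7.07303892e-01 7.06909457e-01 4.72073830e-04] 0.6842422332412272 64.77199673652649
```

View pics/w3.png

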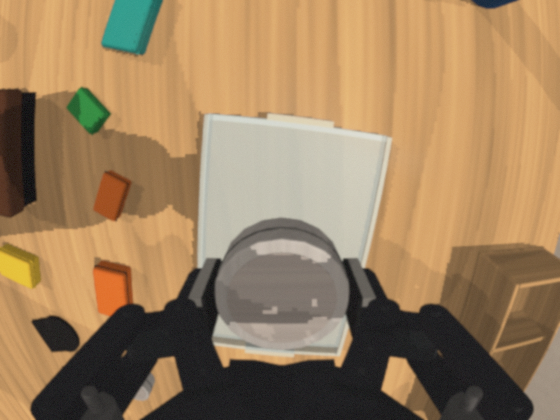

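The tin is held at (283,285). The lid's rim corners are at (207,115), (390,138), (214,347) and (338,354), the lower two partly hidden.

Run:
```python
from h import *
c,o=pickle.load(open("w3.pkl","rb"))
P=wrist(.018,[(207,115),(390,138),(214,347),(338,354)],c,o)[:,:2]*1000
print(P.round(0),P.mean(0)); 
e=P[1]-P[0];print(np.hypot(*e),np.degrees(np.arctan2(e[1],e[0])),np.hypot(*(P[0]-P[2])),np.hypot(*(P[1]-P[3])))
```

```text
[[561. 306.]
 [701. 290.]
 [549.  85.]
 [674.  75.]] [621.2725562  189.09969368]
140.76031508782538 -6.786896575559565 221.99870575243787 216.0828660630154
```

Call:
{"fn": "servo_tool", "kwargs": {"motion": [[[0.4,0.4,4,0,1],[0.4,0.4,8,0,1],[0.4,0.4,10,0,1],[0.4,0.4,11,0,1],[0.4,0.4,11.4,0,1]]]}}

```text
time_s: 5.8
eef_pos: [0.6208, 0.2337, -0.0067]
eef_rot: [-0.0, 0.709, 0.705, -0.001]
wrist_force: [0.0, -0.1, -0.3]
opening: 0.683
grasp_force: 64.8
```

Call:
{"fn": "servo_tool", "kwargs": {"motion": [[[0,0,0,0,1],[0,0,0,0,-1],[0,0,0,0,-1],[0,0,0,0,-1],[0,0,0,0,-1]]]}}

```text
time_s: 6.3
eef_pos: [0.622, 0.2351, -0.0052]
eef_rot: [0.0, 0.708, 0.706, 0.0]
wrist_force: [0.6, 0.3, 0.1]
opening: 0.999
grasp_force: 0.0
```

Call:
{"fn": "servo_tool", "kwargs": {"motion": [[[0,0,-2,0,-1],[0,0,-4,0,-1],[0,0,-8,0,-1],[0,0,-11,0,-1],[0,0,-11,0,-1]]]}}

```text
time_s: 6.8
eef_pos: [0.6253, 0.2358, 0.1104]
eef_rot: [0.003, 0.708, 0.706, 0.004]
wrist_force: [1.1, -0.4, 1.0]
opening: 1.001
grasp_force: 0.0
```

Run:
```python
from h import *
c,o=snap("w4");print(o["eef_pos"],o["eef_rot"])
```

```text
[0.62532379 0.23580623 0.11037515] [0.00287088 0.70841159 0.70578116 0.00421041]
```

View pics/w4.png

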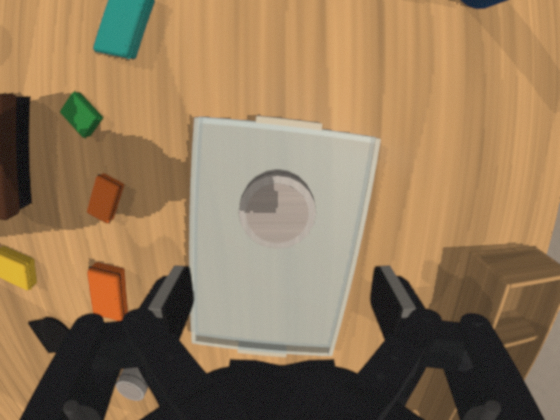

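The tin lies flat in the lid at (277,210). The lace tin's top is around (106,292).

Run:
```python
from h import *
c,o=pickle.load(open("w4.pkl","rb"))
print(wrist(.030,[(277,210)],c,o).round(4), wrist(.022,[(106,291)],c,o).round(4),wrist(.018,[(196,120),(378,140)],c,o).round(4))
g=wrist(.022,[(89,267),(124,266),(122,318),(93,316)],c,o);print(g.round(3))
```

```text
[[0.6217 0.2366 0.03  ]] [[0.4528 0.1508 0.022 ]] [[0.5604 0.3052 0.018 ]
 [0.7005 0.2893 0.018 ]]
[[0.44  0.177 0.022]
 [0.481 0.18  0.022]
 [0.463 0.119 0.022]
 [0.426 0.117 0.022]]
```

Call:
{"fn": "servo_tool", "kwargs": {"motion": [[[-2.3,-4.4,0,4,-1],[-4.6,-8.8,0,8,-1],[-7,-13.2,0,11,-1],[-9.2,-17.5,0,11,-1],[-9.2,-17.5,0,11,-1]]]}}

```text
time_s: 7.35
eef_pos: [0.4367, 0.1421, 0.1001]
eef_rot: [-0.003, 0.773, 0.634, -0.005]
wrist_force: [-0.0, 0.4, 0.6]
opening: 0.997
grasp_force: 0.0
```

Run:
```python
from h import *
c,o=snap("w5");print(o["eef_pos"],o["eef_rot"])
def orange(c):
    hsv=cv2.cvtColor(c["pixels"],cv2.COLOR_RGB2HSV)
    m=cv2.inRange(hsv,(0,190,90),(14,255,255));cs=cv2.findContours(m,0,1)[0]
    return sorted([(cv2.contourArea(k),cv2.minAreaRect(k)) for k in cs if cv2.contourArea(k)>300],key=lambda a:-a[0])[:3],cs
L,cs=orange(c);print(L)
for a,r in L: 
    b=wrist(.022,cv2.boxPoints(r),c,o)*1000; e=b[1]-b[0];f=b[2]-b[1]
    print(b.mean(0).round(1),np.hypot(*e[:2]),np.hypot(*f[:2]),np.degrees(np.arctan2(e[1],e[0])))
```

```text
[0.43674912 0.14214252 0.10006419] [-0.00330989  0.77303004  0.63434187 -0.00489769]
[(3002.5, ((296.0, 204.0), (70.0, 46.0), 90.0))]
[446.6 145.   22. ] 33.34697123430626 55.40791032649513 -10.93984058106999
```

Call:
{"fn": "servo_tool", "kwargs": {"motion": [[[0.15,0,3,0,-1],[0.15,0,6,0,-1],[0.15,0,9,0,-1],[0.15,0,11,0,-1],[0.15,0,11.8,0,-1]]]}}

```text
time_s: 7.9
eef_pos: [0.4454, 0.1452, -0.0164]
eef_rot: [-0.001, 0.773, 0.635, -0.001]
wrist_force: [0.1, -0.9, 0.2]
opening: 0.996
grasp_force: 0.0
```

Call:
{"fn": "servo_tool", "kwargs": {"motion": [[[0,0,0,0,1],[0,0,0,0,1],[0,0,0,0,1],[0,0,0,0,1],[0,0,0,0,1]]]}}

```text
time_s: 8.4
eef_pos: [0.448, 0.1454, -0.0119]
eef_rot: [0.001, 0.773, 0.635, 0.001]
wrist_force: [-1.3, -0.3, 9.0]
opening: 0.407
grasp_force: 63.9
```

Call:
{"fn": "servo_tool", "kwargs": {"motion": [[[0,0,0,0,1],[0,0,-3,0,1],[0,0,-8,0,1],[0,0,-12,0,1],[0,0,-12,0,1]]]}}

```text
time_s: 8.9
eef_pos: [0.4515, 0.1456, 0.113]
eef_rot: [0.004, 0.773, 0.635, 0.005]
wrist_force: [0.6, 0.0, -0.0]
opening: 0.41
grasp_force: 59.9
```

Call:
{"fn": "servo_tool", "kwargs": {"motion": [[[3,3.7,0,0,1],[6,7.4,0,0,1],[9,11.1,0,0,1],[12.4,15.3,0,0,1],[12.4,15.3,0,0,1]]]}}

```text
time_s: 9.4
eef_pos: [0.6245, 0.2388, 0.1047]
eef_rot: [0.0, 0.773, 0.635, 0.001]
wrist_force: [-0.3, 0.3, -1.8]
opening: 0.404
grasp_force: 59.9
```

Call:
{"fn": "servo_tool", "kwargs": {"motion": [[[0,0,0,0,1],[0,0,0,0,1],[0,0,0,0,1]]]}}

```text
time_s: 9.7
eef_pos: [0.6195, 0.2364, 0.1063]
eef_rot: [-0.0, 0.773, 0.634, -0.0]
wrist_force: [-0.4, 0.9, -1.3]
opening: 0.407
grasp_force: 59.9
```

Run:
```python
from h import *
c,o=snap("w6");print(o["eef_pos"],o["eef_rot"],o["opening"])
H=np.array(c["hand_eye"]);f=c["fx"]
hsv=cv2.cvtColor(c["pixels"],cv2.COLOR_RGB2HSV)
m=cv2.inRange(hsv,(0,190,60),(14,255,255));m[:,:180]=0
v,u=np.nonzero(m);print(u.min(),u.max(),v.min(),v.max())
q=np.stack([u-c["cx"],v-c["cy"]],1);r=np.linalg.norm(q,axis=1)+1e-9;dz=c["depth"][v,u]
p=np.c_[q/r[:,None]*(np.tan(r/f)*dz)[:,None],dz];T=p@H[:3,:3].T+H[:3,3]
print("lace in tool lo/med/hi",np.percentile(T,[2,50,98],axis=0).round(4))
```

```text
[0.61950304 0.23640469 0.10632871] [-8.24085977e-05  7.72962914e-01  6.34451157e-01 -2.36466384e-04] 0.4066894726532279
240 322 228 342
lace in tool lo/med/hi [[-0.0263 -0.0171 -0.0341]
 [ 0.0055 -0.0007 -0.0329]
 [ 0.0253  0.0154 -0.0195]]
```

Call:
{"fn": "servo_tool", "kwargs": {"motion": [[[0.1,0.25,3,0,1],[0.1,0.25,6,0,1],[0.1,0.25,7.8,0,1],[0.1,0.25,8.5,0,1],[0.1,0.25,8.7,0,1]]]}}

```text
time_s: 10.25
eef_pos: [0.6228, 0.2372, 0.0187]
eef_rot: [-0.0, 0.773, 0.634, -0.0]
wrist_force: [0.6, -0.1, -0.1]
opening: 0.41
grasp_force: 59.9
```

Call:
{"fn": "servo_tool", "kwargs": {"motion": [[[0,0,0,0,1],[0,0,0,0,1],[0,0,0,0,1]]]}}

```text
time_s: 10.55
eef_pos: [0.6243, 0.2376, 0.0205]
eef_rot: [0.001, 0.773, 0.635, 0.001]
wrist_force: [0.5, 1.0, 0.2]
opening: 0.407
grasp_force: 59.9
```

Call:
{"fn": "servo_tool", "kwargs": {"motion": [[[0,-0.15,0.2,0,1],[0,-0.15,0.2,0,1],[0,-0.15,0.2,0,1]]]}}

```text
time_s: 10.85
eef_pos: [0.6228, 0.2379, 0.0181]
eef_rot: [0.001, 0.773, 0.635, 0.001]
wrist_force: [0.8, -0.3, 4.8]
opening: 0.408
grasp_force: 63.2
```

Call:
{"fn": "servo_tool", "kwargs": {"motion": [[[0,0,0,0,-0.1],[0,0,0,0,-0.3],[0,0,0,0,-0.6],[0,0,0,0,-1],[0,0,0,0,-1]]]}}

```text
time_s: 11.35
eef_pos: [0.6216, 0.2377, 0.0168]
eef_rot: [-0.0, 0.773, 0.635, -0.0]
wrist_force: [0.7, -0.6, -1.0]
opening: 1.002
grasp_force: 0.0
```

Call:
{"fn": "servo_tool", "kwargs": {"motion": [[[0,0,0,0,-1],[0,0,-1,0,-1],[0,0,-3,0,-1],[0,0,-6,0,-1],[0,0,-9,0,-1]]]}}

```text
time_s: 11.85
eef_pos: [0.6216, 0.2376, 0.1084]
eef_rot: [-0.0, 0.773, 0.635, -0.0]
wrist_force: [0.0, 0.3, 0.7]
opening: 1.001
grasp_force: 0.0
```

Call:
{"fn": "servo_tool", "kwargs": {"motion": [[[0,0,0,0,-1],[0,0,0,0,-1],[0,0,0,0,-1]]]}}

```text
time_s: 12.15
eef_pos: [0.6211, 0.2376, 0.1063]
eef_rot: [-0.0, 0.773, 0.635, -0.001]
wrist_force: [-0.9, -0.0, -0.5]
opening: 1.003
grasp_force: 0.0
```

Run:
```python
from h import *
c,o=snap("w7");print(o["eef_pos"],o["eef_rot"])
hsv=cv2.cvtColor(c["pixels"],cv2.COLOR_RGB2HSV)
m=cv2.inRange(hsv,(0,190,60),(14,255,255));m[:,:180]=0
k=max(cv2.findContours(m,0,1)[0],key=cv2.contourArea);r=cv2.minAreaRect(k);print(r)
b=wrist(.052,cv2.boxPoints(r),c,o)*1000;print(b.round(0),b.mean(0))
```

```text
[0.62111224 0.23755685 0.1063426 ] [-3.53678988e-04  7.72894474e-01  6.34534153e-01 -6.44763940e-04]
((282.9999694824219, 219.49996948242188), (76.99998474121094, 49.99999237060547), 90.0)
[[611. 270.  52.]
 [643. 263.  52.]
 [633. 208.  52.]
 [598. 215.  52.]] [621.35985669 238.75557508  52.        ]
```

View pics/w7.png

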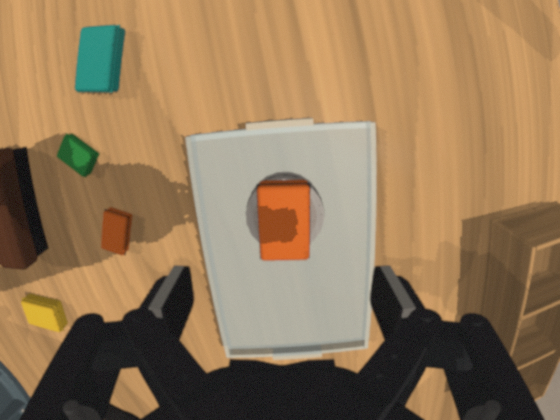

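The lace tin sits flat and centred on the large tin at (284,220), measured at (621,239) mm. Next is the small brush.

Call:
{"fn": "servo_tool", "kwargs": {"motion": [[[-4.8,-1,0,0,-1],[-9.6,-2.1,0,0,-1],[-14.4,-3.2,0,0,-1],[-19.2,-4.2,0,0,-1],[-24,-5.3,0,1.3,-1]]]}}

```text
time_s: 12.7
eef_pos: [0.5213, 0.0113, 0.1059]
eef_rot: [-0.001, 0.78, 0.626, -0.001]
wrist_force: [1.3, -0.6, -1.0]
opening: 1.002
grasp_force: 0.0
```

Call:
{"fn": "servo_tool", "kwargs": {"motion": [[[-4.8,-1,0,0,-1],[-9.6,-2.1,0,0,-1],[-14.4,-3.2,0,0,-1],[-18.1,-4,0,0,-1],[-18.1,-4,0,0,-1]]]}}

```text
time_s: 13.2
eef_pos: [0.4427, -0.1588, 0.1063]
eef_rot: [-0.0, 0.782, 0.624, -0.001]
wrist_force: [-0.1, 0.9, -0.2]
opening: 1.003
grasp_force: 0.0
```

Call:
{"fn": "servo_tool", "kwargs": {"motion": [[[0,0,0,0,-1],[0,0,0,0,-1],[0,0,0,0,-1]]]}}

```text
time_s: 13.5
eef_pos: [0.445, -0.1541, 0.1067]
eef_rot: [-0.0, 0.779, 0.626, -0.0]
wrist_force: [-0.3, 0.6, 0.6]
opening: 1.002
grasp_force: 0.0
```

```bash
cat >> h.py <<'E'
def wcloud(c,o):
    H=np.array(c["hand_eye"]);f=c["fx"];d=c["depth"];v,u=np.mgrid[:420,:560]
    q=np.stack([u-c["cx"],v-c["cy"]],-1);r=np.linalg.norm(q,axis=-1,keepdims=True)+1e-9
    p=np.concatenate([q/r*np.tan(r/f)*d[...,None],d[...,None]],-1)
    T=p@H[:3,:3].T+H[:3,3];w=o["eef_rot"];R=Ro.from_quat([w[1],w[2],w[3],w[0]]).as_matrix()
    return T,T@R.T+o["eef_pos"]
def topfit(c,o,X,rad,top):
    "rectangle of the top face near X (mm)"
    T,W=wcloud(c,o);k=W[(np.abs(W[...,2]-top)<.005)&(np.linalg.norm(W[...,:2]-X,axis=-1)<rad)&(c["depth"]>0)]
    return cv2.minAreaRect(k[:,:2].astype(np.float32)*1000),np.median(k[:,2]),len(k)
E
python3 - <<'E'
from h import *
c,o=snap("w8");print(o["eef_pos"],o["eef_rot"])
print(topfit(c,o,[.448,-.157],.07,.036))
E
```

```text
[ 0.44496512 -0.15413175  0.10666011] [-4.79071025e-04  7.79445282e-01  6.26470126e-01 -6.18158774e-05]
(((448.67388916015625, -156.2255859375), (82.17436218261719, 27.847475051879883), 77.9951400756836), np.float64(0.03473969959864372), 3739)
```

Call:
{"fn": "servo_tool", "kwargs": {"motion": [[[-0.1,0.4,3,0,-1],[-0.1,0.4,7,0,-1],[-0.1,0.4,10,0,-1],[-0.1,0.4,10.6,0,-1],[-0.1,0.4,10.6,0,-1]]]}}

```text
time_s: 14.05
eef_pos: [0.448, -0.1561, 0.0004]
eef_rot: [-0.001, 0.78, 0.626, -0.0]
wrist_force: [1.4, -0.1, -0.9]
opening: 1.001
grasp_force: 0.0
```

Call:
{"fn": "servo_tool", "kwargs": {"motion": [[[0,0,0,0,1],[0,0,0,0,1],[0,0,0,0,1],[0,0,0,0,1],[0,0,0,0,1]]]}}

```text
time_s: 14.55
eef_pos: [0.4494, -0.1578, 0.0022]
eef_rot: [0.001, 0.78, 0.626, 0.0]
wrist_force: [-0.3, -0.4, 5.7]
opening: 0.314
grasp_force: 59.9
```

Call:
{"fn": "servo_tool", "kwargs": {"motion": [[[0,0,0,0,1],[0,0,0,0,1],[0,0,-3,0,1],[0,0,-8,0,1],[0,0,-11,0,1]]]}}

```text
time_s: 15.05
eef_pos: [0.4494, -0.1578, 0.1142]
eef_rot: [0.001, 0.78, 0.626, 0.0]
wrist_force: [0.4, -0.9, 0.3]
opening: 0.317
grasp_force: 59.3
```

Call:
{"fn": "servo_tool", "kwargs": {"motion": [[[4.6,1.3,0,0,1],[9.2,2.6,0,0,1],[13.8,4,0,0,1],[18.4,5.3,0,0,1],[23,6.6,0,0,1]]]}}

```text
time_s: 15.55
eef_pos: [0.5635, 0.0547, 0.1115]
eef_rot: [0.0, 0.78, 0.626, 0.0]
wrist_force: [0.9, -0.3, -0.9]
opening: 0.31
grasp_force: 59.3
```

Call:
{"fn": "servo_tool", "kwargs": {"motion": [[[4.6,1.3,0,-3,1],[9.6,2.8,0,-5,1],[9.6,2.8,0,-5,1],[9.6,2.8,0,-5,1],[9.6,2.8,0,-5,1]]]}}

```text
time_s: 16.05
eef_pos: [0.6103, 0.1398, 0.1108]
eef_rot: [-0.0, 0.752, 0.659, -0.001]
wrist_force: [-0.2, -1.4, -0.1]
opening: 0.309
grasp_force: 59.3
```

Call:
{"fn": "servo_tool", "kwargs": {"motion": [[[0,0,0,0,1],[0,0,0,0,1],[0,0,0,0,1]]]}}

```text
time_s: 16.35
eef_pos: [0.6109, 0.1396, 0.1113]
eef_rot: [0.0, 0.753, 0.659, 0.0]
wrist_force: [-0.1, 0.4, -0.3]
opening: 0.316
grasp_force: 59.3
```

Run:
```python
from h import *
c,o=snap("w9");print(o["eef_pos"],o["eef_rot"],o["opening"])
T,W=wcloud(c,o);hsv=cv2.cvtColor(c["pixels"],cv2.COLOR_RGB2HSV)
m=(abs(T[...,1])<.02)&(abs(T[...,0])<.06)&(T[...,2]<.02)&(hsv[...,1]>100)&(hsv[...,2]>35)
print("brush tool lo/hi",np.percentile(T[m],[2,50,98],axis=0).round(4),m.sum())
```

```text
[0.6109161  0.13960898 0.11131117] [9.14310213e-05 7.52500552e-01 6.58591609e-01 5.99101532e-05] 0.31637478898705734
brush tool lo/hi [[-0.0356 -0.0137 -0.0444]
 [ 0.0109 -0.0007 -0.0325]
 [ 0.0422  0.0119 -0.0246]] 9906
```

View pics/w9.png

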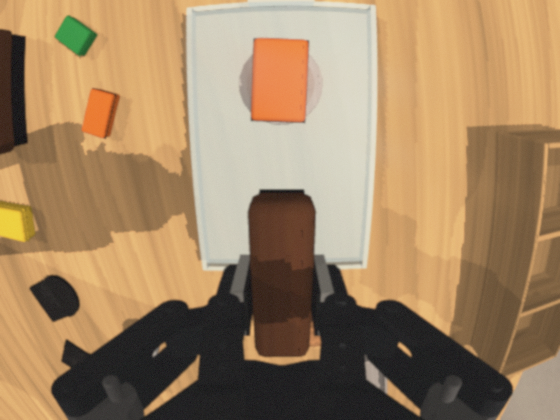

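The brush is held straight over the near half of the lid at (283,275), clear of the tin and of the near wall. Lowering it.

Call:
{"fn": "servo_tool", "kwargs": {"motion": [[[0,0,4,0,1],[0,0,8,0,1],[0,0,9.6,0,1],[0,0,10.3,0,1],[0,0,10.4,0,1]]]}}

```text
time_s: 16.9
eef_pos: [0.6113, 0.1405, 0.0075]
eef_rot: [-0.0, 0.752, 0.659, -0.0]
wrist_force: [-0.4, -1.1, 0.3]
opening: 0.316
grasp_force: 59.4
```

Call:
{"fn": "servo_tool", "kwargs": {"motion": [[[0,0,0.1,0,1],[0,0,0.1,0,1],[0,0,0.1,0,-0.2],[0,0,0.1,0,-0.4],[0,0,0.1,0,-0.6]]]}}

```text
time_s: 17.4
eef_pos: [0.6113, 0.1406, 0.0065]
eef_rot: [0.0, 0.752, 0.659, 0.0]
wrist_force: [-0.4, 0.5, 0.6]
opening: 0.793
grasp_force: 0.0
```

Call:
{"fn": "servo_tool", "kwargs": {"motion": [[[0,0,0,0,-0.6],[0,0,-1,0,-0.8],[0,0,-4,0,-1],[0,0,-8,0,-1],[0,0,-10,0,-1]]]}}

```text
time_s: 17.9
eef_pos: [0.6129, 0.1407, 0.1104]
eef_rot: [0.002, 0.752, 0.659, 0.002]
wrist_force: [0.7, 0.2, 0.3]
opening: 0.998
grasp_force: 0.0
```

Call:
{"fn": "servo_tool", "kwargs": {"motion": [[[-3.2,-3.1,0,8.5,-1],[-6.4,-6.2,0,17,-1],[-9.6,-9.2,0,25.5,-1],[-12.8,-12.3,0,34,-1],[-15.8,-15.3,0,42,-1]]]}}

```text
time_s: 18.4
eef_pos: [0.4373, 0.0032, 0.1067]
eef_rot: [0.0, 0.939, 0.343, 0.0]
wrist_force: [0.1, -0.8, 1.3]
opening: 0.998
grasp_force: 0.0
```

Call:
{"fn": "servo_tool", "kwargs": {"motion": [[[0,0,0,8.5,-1],[0,0,0,17,-1],[0,0,0,25.5,-1],[0,0,0,34,-1],[0,0,0,36,-1]]]}}

```text
time_s: 18.9
eef_pos: [0.4389, 0.0039, 0.1069]
eef_rot: [0.0, 0.999, 0.037, 0.001]
wrist_force: [-0.1, 0.5, 1.0]
opening: 0.999
grasp_force: 0.0
```

Call:
{"fn": "servo_tool", "kwargs": {"motion": [[[0,0,0,0,-1],[0,0,0,0,-1],[0,0,0,0,-1]]]}}

```text
time_s: 19.2
eef_pos: [0.4387, 0.004, 0.1063]
eef_rot: [0.0, 0.999, 0.039, 0.0]
wrist_force: [-0.4, -0.8, -0.6]
opening: 1.0
grasp_force: 0.0
```

Run:
```python
from h import *
c,o=snap("w10");print(o["eef_pos"],o["eef_rot"])
print(topfit(c,o,[.439,.004],.05,.028))
```

```text
[0.43868578 0.00401068 0.10632192] [5.93289391e-05 9.99220152e-01 3.94847242e-02 2.00969944e-04]
(((439.9955749511719, 4.209796905517578), (37.17146682739258, 37.20836639404297), 18.61506462097168), np.float64(0.027332856819839567), 1856)
```

Call:
{"fn": "servo_tool", "kwargs": {"motion": [[[0.1,0,4,0,-1],[0.1,0,8,0,-1],[0.1,0,10.6,0,-1],[0.1,0,11.3,0,-1],[0.1,0,11.3,0,-1]]]}}

```text
time_s: 19.75
eef_pos: [0.4388, 0.0043, -0.0076]
eef_rot: [-0.0, 0.999, 0.039, -0.001]
wrist_force: [0.3, -0.2, 0.3]
opening: 1.0
grasp_force: 0.0
```

Call:
{"fn": "servo_tool", "kwargs": {"motion": [[[0,0,0,0,1],[0,0,0,0,1],[0,0,0,0,1],[0,0,0,0,1],[0,0,0,0,1]]]}}

```text
time_s: 20.25
eef_pos: [0.4407, 0.0038, -0.0055]
eef_rot: [0.0, 0.999, 0.039, 0.001]
wrist_force: [-1.6, 0.1, 9.4]
opening: 0.423
grasp_force: 59.2
```

Call:
{"fn": "servo_tool", "kwargs": {"motion": [[[0,0,0,0,1],[0,0,0,0,1],[0,0,-3,0,1],[0,0,-8,0,1],[0,0,-11,0,1]]]}}

```text
time_s: 20.75
eef_pos: [0.4407, 0.0039, 0.1063]
eef_rot: [0.001, 0.999, 0.039, 0.002]
wrist_force: [1.8, 0.1, -0.3]
opening: 0.423
grasp_force: 60.1
```

Call:
{"fn": "servo_tool", "kwargs": {"motion": [[[2.9,3.7,0,0,1],[5.8,7.4,0,0,1],[8.7,11,0,0,1],[11.6,14.7,0,0,1],[14.5,18.4,0,0,1]]]}}

```text
time_s: 21.25
eef_pos: [0.5997, -0.1695, 0.1036]
eef_rot: [0.0, 0.999, 0.039, 0.0]
wrist_force: [0.2, -0.1, -0.2]
opening: 0.421
grasp_force: 60.1
```

Call:
{"fn": "servo_tool", "kwargs": {"motion": [[[0,0,0,0,1],[0,0,0,0,1],[0,0,0,0,1]]]}}

```text
time_s: 21.55
eef_pos: [0.5977, -0.1671, 0.1029]
eef_rot: [-0.0, 0.999, 0.039, -0.0]
wrist_force: [-0.6, -0.4, -0.4]
opening: 0.427
grasp_force: 60.2
```

Run:
```python
from h import *
c,o=snap("w11");print(o["eef_pos"],o["eef_rot"],o["opening"])
T,W=wcloud(c,o)
k=W[(W[...,2]>.009)&(W[...,2]<.018)&(np.linalg.norm(W[...,:2]-[.636,-.166],axis=-1)<.14)]
print(len(k),cv2.minAreaRect(k[:,:2].astype(np.float32)*1000))
```

```text
[ 0.59766481 -0.16713969  0.10288289] [-3.81405927e-04  9.99230787e-01  3.92102604e-02 -4.94850976e-04] 0.4271558491801424
4864 ((637.520263671875, -166.7830352783203), (146.0117950439453, 221.71182250976562), 4.690552234649658)
```

View pics/w11.png

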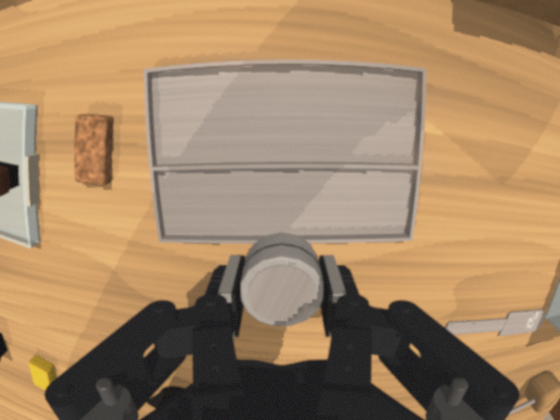

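The tray measures 146×222 mm, centred at (637.5, −166.8) with yaw 4.7°. The held tin at (281,285) is above the narrow trough's centre line, and the lid's brush end shows at (5,180).

Call:
{"fn": "servo_tool", "kwargs": {"motion": [[[0,0.1,4,0,1],[0,0.1,8,0,1],[0,0.1,9.8,0,1],[0,0.1,10.3,0,1],[0,0.1,10.4,0,1]]]}}

```text
time_s: 22.1
eef_pos: [0.5983, -0.1682, -0.0007]
eef_rot: [-0.0, 0.999, 0.04, -0.0]
wrist_force: [-0.7, -0.1, -0.3]
opening: 0.426
grasp_force: 60.4
```

Call:
{"fn": "servo_tool", "kwargs": {"motion": [[[0,0,0,0,1],[0,0,0,0,1],[0,0,0,0,-0.2],[0,0,0,0,-0.4],[0,0,0,0,-0.7]]]}}

```text
time_s: 22.6
eef_pos: [0.5989, -0.1692, -0.0004]
eef_rot: [0.0, 0.999, 0.039, 0.0]
wrist_force: [1.1, -0.2, 0.2]
opening: 0.844
grasp_force: 0.0
```

Call:
{"fn": "servo_tool", "kwargs": {"motion": [[[0,0,0,0,-0.8],[0,0,-1,0,-1],[0,0,-4,0,-1],[0,0,-8,0,-1],[0,0,-10.5,0,-1]]]}}

```text
time_s: 23.1
eef_pos: [0.5998, -0.1696, 0.1077]
eef_rot: [0.001, 0.999, 0.039, 0.002]
wrist_force: [-0.3, -1.1, 0.6]
opening: 0.997
grasp_force: 0.0
```

Call:
{"fn": "servo_tool", "kwargs": {"motion": [[[0,0,0,0,-1],[0,0,0,0,-1],[0,0,0,0,-1]]]}}

```text
time_s: 23.4
eef_pos: [0.5976, -0.1686, 0.1029]
eef_rot: [-0.001, 0.999, 0.039, -0.001]
wrist_force: [-1.3, 0.7, -0.4]
opening: 0.999
grasp_force: 0.0
```

Run:
```python
from h import *
c,o=snap("w12");print(o["eef_pos"],o["eef_rot"])
print(topfit(c,o,[.598,-.17],.05,.031))
```

```text
[ 0.59762367 -0.16855885  0.10290006] [-5.42864703e-04  9.99237812e-01  3.90200061e-02 -9.69488289e-04]
(((599.1929931640625, -169.1793212890625), (37.0200080871582, 37.1427001953125), 29.947603225708008), np.float64(0.0303712831013256), 1954)
```

Call:
{"fn": "servo_tool", "kwargs": {"motion": [[[-1.9,-4.4,0,-8.5,-1],[-3.8,-8.7,0,-17,-1],[-5.7,-13.1,0,-25.5,-1],[-7.6,-17.4,0,-34,-1],[-9.5,-21.8,0,-42,-1]]]}}

```text
time_s: 23.95
eef_pos: [0.4848, 0.0424, 0.1028]
eef_rot: [-0.001, 0.918, 0.397, -0.001]
wrist_force: [1.2, 1.0, 0.2]
opening: 0.996
grasp_force: 0.0
```

Call:
{"fn": "servo_tool", "kwargs": {"motion": [[[1.5,-4.6,0,-8.5,-1],[3,-9.2,0,-17,-1],[4.5,-13.8,0,-25.5,-1],[6,-18.4,0,-34,-1],[7.5,-23,0,-34.5,-1]]]}}

```text
time_s: 24.45
eef_pos: [0.3698, 0.2548, 0.1031]
eef_rot: [-0.0, 0.759, 0.651, -0.001]
wrist_force: [0.8, -0.4, 0.1]
opening: 1.004
grasp_force: 0.0
```

Call:
{"fn": "servo_tool", "kwargs": {"motion": [[[3.7,-0.7,0,0,-1],[3.7,-0.7,0,0,-1],[3.7,-0.7,0,0,-1],[3.7,-0.7,0,0,-1]]]}}

```text
time_s: 24.85
eef_pos: [0.3702, 0.2904, 0.1032]
eef_rot: [-0.0, 0.761, 0.649, -0.001]
wrist_force: [-0.7, 0.0, -0.1]
opening: 1.002
grasp_force: 0.0
```

Run:
```python
from h import *
c,o=snap("w13");print(o["eef_pos"],o["eef_rot"],o["time_s"])
print(topfit(c,o,[.351,.294],.09,.047))
```

```text
[0.37015892 0.2903968  0.10321536] [-1.54792897e-04  7.60706325e-01  6.49095370e-01 -1.03089521e-03] 24.85
(((351.02032470703125, 293.85748291015625), (119.00862884521484, 44.13734817504883), 80.78809356689453), np.float64(0.04687698015615835), 9668)
```

Call:
{"fn": "servo_tool", "kwargs": {"motion": [[[0,-1.9,0,0,-1],[0,-1.9,1,0,-1],[0,-1.9,4,0,-1],[0,-1.9,8,0,-1],[0,-1.9,9.7,0,-1]]]}}

```text
time_s: 25.4
eef_pos: [0.3504, 0.2923, 0.0038]
eef_rot: [-0.0, 0.761, 0.649, -0.002]
wrist_force: [-1.0, -0.4, 0.2]
opening: 1.001
grasp_force: 0.0
```

Call:
{"fn": "servo_tool", "kwargs": {"motion": [[[0,0,0,0,-1],[0,0,0,0,1],[0,0,0,0,1],[0,0,0,0,1],[0,0,0,0,1]]]}}

```text
time_s: 25.9
eef_pos: [0.3534, 0.2949, 0.0086]
eef_rot: [0.001, 0.761, 0.649, 0.002]
wrist_force: [0.4, -1.2, 5.5]
opening: 0.501
grasp_force: 61.9
```

Call:
{"fn": "servo_tool", "kwargs": {"motion": [[[0,0,0,0,1],[0,0,0,0,1],[0,0,-3,0,1],[0,0,-8,0,1],[0,0,-12,0,1]]]}}

```text
time_s: 26.4
eef_pos: [0.3517, 0.2943, 0.1292]
eef_rot: [0.0, 0.761, 0.649, 0.0]
wrist_force: [0.8, 0.7, -1.9]
opening: 0.501
grasp_force: 61.6
```

Call:
{"fn": "servo_tool", "kwargs": {"motion": [[[-3.3,3.2,0,-3,1],[-6.6,6.4,0,-6,1],[-9.9,9.6,0,-9,1],[-13.2,12.7,0,-12,1],[-16.5,15.8,0,-13.8,1]]]}}

```text
time_s: 26.9
eef_pos: [0.4827, 0.105, 0.1275]
eef_rot: [0.0, 0.676, 0.737, 0.0]
wrist_force: [0.6, 0.3, -2.5]
opening: 0.503
grasp_force: 61.8
```

Call:
{"fn": "servo_tool", "kwargs": {"motion": [[[0,0,0,0,1],[0,0,0,0,1]]]}}

```text
time_s: 27.1
eef_pos: [0.4821, 0.1057, 0.1271]
eef_rot: [-0.0, 0.678, 0.735, 0.0]
wrist_force: [-1.0, 0.9, -1.9]
opening: 0.505
grasp_force: 61.6
```

Call:
{"fn": "servo_tool", "kwargs": {"motion": [[[-4,2.3,0,0,1],[-8.1,4.7,0,0,1],[-12.2,7,0,0,1],[-16.3,9.4,0,0,1],[-20.4,11.7,0,0,1]]]}}

```text
time_s: 27.6
eef_pos: [0.616, -0.0865, 0.127]
eef_rot: [-0.0, 0.676, 0.737, 0.0]
wrist_force: [0.6, 0.4, -0.5]
opening: 0.505
grasp_force: 61.7
```

Call:
{"fn": "servo_tool", "kwargs": {"motion": [[[-4,2.3,0,0,1],[-8.1,4.7,0,0,1],[-8.1,4.7,0,0,1],[-8.1,4.7,0,0,1],[-8.1,4.7,0,0,1]]]}}

```text
time_s: 28.1
eef_pos: [0.6684, -0.1615, 0.1266]
eef_rot: [-0.001, 0.676, 0.737, -0.0]
wrist_force: [0.1, 0.6, -0.7]
opening: 0.506
grasp_force: 61.8
```

Run:
```python
from h import *
c,o=snap("w14");print(o["eef_pos"],o["eef_rot"],o["opening"])
T,W=wcloud(c,o);hsv=cv2.cvtColor(c["pixels"],cv2.COLOR_RGB2HSV)
m=(abs(T[...,1])<.03)&(abs(T[...,0])<.08)&(T[...,2]<.02)&(hsv[...,1]>100)&(hsv[...,2]>35)
print("brush tool",np.percentile(T[m],[2,50,98],axis=0).round(4),m.sum())
```

```text
[ 0.66839387 -0.16147163  0.12657406] [-9.78582706e-04  6.76423262e-01  7.36512461e-01 -9.03155185e-05] 0.5063256931998584
brush tool [[-0.0324 -0.0211 -0.0397]
 [ 0.0231 -0.0007 -0.0382]
 [ 0.0586  0.0195 -0.0321]] 20976
```

View pics/w14.png

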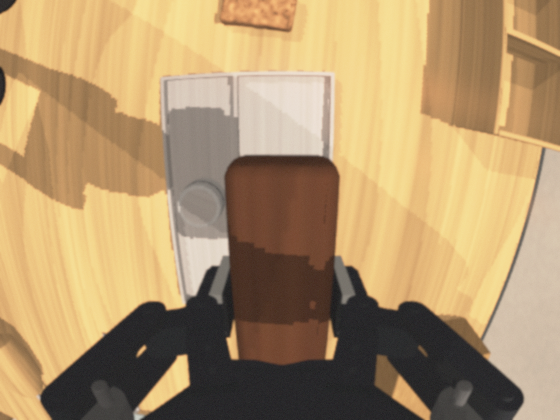

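The brush is over the wide trough and the small tin stands at (202,203). Since the fingers would open toward the tin, I'll place the brush 30 mm farther along y and open only partly.

Call:
{"fn": "servo_tool", "kwargs": {"motion": [[[2.7,0.3,0,0,1],[2.7,0.3,3,0,1],[2.7,0.3,7,0,1],[2.7,0.3,10,0,1],[2.7,0.3,11.2,0,1]]]}}

```text
time_s: 28.65
eef_pos: [0.6669, -0.1338, 0.0117]
eef_rot: [-0.003, 0.676, 0.737, -0.001]
wrist_force: [-0.5, 0.4, 3.0]
opening: 0.505
grasp_force: 62.4
```

Call:
{"fn": "servo_tool", "kwargs": {"motion": [[[0,0,0.2,0,1],[0,0,0.2,0,1],[0,0,0.2,0,1]]]}}

```text
time_s: 28.95
eef_pos: [0.6709, -0.1366, 0.0147]
eef_rot: [0.001, 0.677, 0.736, 0.0]
wrist_force: [0.2, -0.1, -0.5]
opening: 0.502
grasp_force: 62.1
```

Call:
{"fn": "servo_tool", "kwargs": {"motion": [[[0,0,0.2,0,1],[0,0,0.2,0,1],[0,0,0.2,0,1]]]}}

```text
time_s: 29.25
eef_pos: [0.6702, -0.1368, 0.0116]
eef_rot: [0.0, 0.677, 0.736, 0.0]
wrist_force: [0.5, 0.5, 0.3]
opening: 0.504
grasp_force: 62.3
```

Call:
{"fn": "servo_tool", "kwargs": {"motion": [[[0,0,0,0,-0.1],[0,0,0,0,-0.2],[0,0,0,0,-0.32],[0,0,0,0,-0.32],[0,0,0,0,-0.32]]]}}

```text
time_s: 29.75
eef_pos: [0.6699, -0.1367, 0.011]
eef_rot: [0.0, 0.677, 0.736, 0.0]
wrist_force: [-0.2, 0.3, 0.2]
opening: 0.655
grasp_force: 0.0
```

Call:
{"fn": "servo_tool", "kwargs": {"motion": [[[0,0,-1,0,-0.32],[0,0,-3,0,-0.32],[0,0,-7,0,-0.32],[0,0,-12,0,-0.6],[0,0,-16,0,-1]]]}}

```text
time_s: 30.25
eef_pos: [0.6705, -0.1368, 0.1747]
eef_rot: [0.001, 0.677, 0.736, 0.0]
wrist_force: [1.0, -0.6, 0.4]
opening: 0.942
grasp_force: 0.0
```

Call:
{"fn": "servo_tool", "kwargs": {"motion": [[[-5,-4,0,0,-1],[-9,-8,0,0,-1],[-14,-12,0,0,-1],[-18,-16,0,0,-1],[-20,-20,0,0,-1]]]}}

```text
time_s: 30.75
eef_pos: [0.5123, -0.332, 0.1723]
eef_rot: [0.001, 0.677, 0.736, -0.0]
wrist_force: [0.8, -0.3, 0.5]
opening: 1.005
grasp_force: 0.0
```

Run:
```python
from h import *
from bench import ctrl
t=ctrl.camera("top");s=ctrl.camera("side")
cv2.imwrite("pics/topf.png",cv2.resize(t["pixels"][120:290,130:440,::-1],None,fx=2.5,fy=2.5,interpolation=cv2.INTER_CUBIC))
for nm,X,rad,top in(("brL",(.668,-.135),.08,.051),("tinS",(.599,-.169),.03,.031),("brS",(.611,.14),.06,.040),("lace",(.621,.238),.045,.052)):
    for c in(t,s):
        W=cloud(c);k=W[(abs(W[...,2]-top)<.006)&(np.linalg.norm(W[...,:2]-np.array(X),axis=-1)<rad)]
        A=np.c_[k[:,:2]-k[:,:2].mean(0),np.ones(len(k))];p=np.linalg.lstsq(A,k[:,2],rcond=None)[0]
        print(nm,np.round(cv2.minAreaRect(k[:,:2].astype(np.float32)*1000)[0]),np.median(k[:,2]).round(4),"slope",p[:2].round(3),len(k))
```

```text
brL [ 667. -140.] 0.0498 slope [ 0.005 -0.001] 473
brL [ 669. -135.] 0.0499 slope [0.021 0.001] 402
tinS [ 597. -171.] 0.0303 slope [ 0.028 -0.058] 107
tinS [ 599. -164.] 0.0306 slope [-0.008 -0.062] 94
brS [609. 139.] 0.0386 slope [ 0.017 -0.006] 211
brS [611. 144.] 0.0388 slope [ 0.045 -0.014] 306
lace [620. 233.] 0.0509 slope [-0.02  -0.004] 185
lace [622. 237.] 0.0511 slope [ 0.01  -0.012] 332
```

View pics/topf.png

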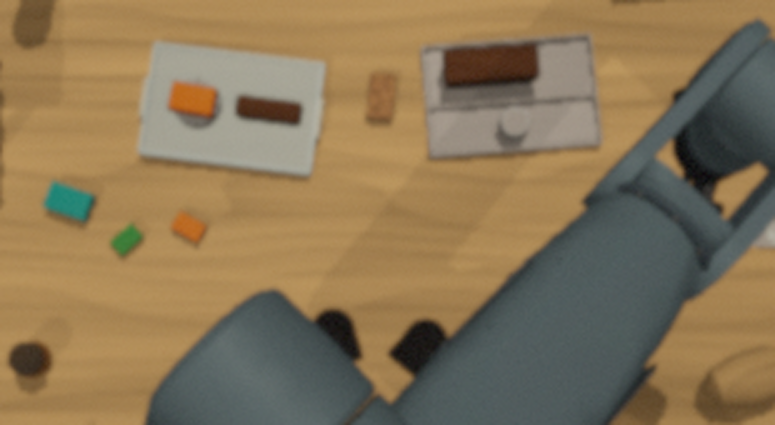

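The final picture shows the lid at (232,110) with the lace tin on the large tin at (193,100) and the small brush at (268,110). The large brush (490,65) and the small tin (513,122) are in their troughs, and the cedar block (381,97) and jar (30,360) have not moved. Everything is level and at the right height, so I'm handing in.

```bash
python3 -c "
from bench import ctrl
print(ctrl.hand_in())"
```

```text
the job is handed in; nothing more can be done
None
```

I handed in both kits at about 31 s; the hand-in call returned no verdict, but my last camera measurements put all five items in place, level and released, and the cedar block and cream jar looked unmoved (the arm hid the shoehorn in that last view).

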